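# Pack and lock the lens case

## Robot

A 6-joint arm with a two-finger parallel gripper is mounted at the origin on a cart in front of the work surface, level with it; the furniture and walls round the work are solid. World frame = base frame: x ahead of the robot, y to its left, z up, the work surface at z = 0. Lengths are in m, angles in rad, forces in N, time in s.
With the tool pointing down it reaches from about 0.25 to 0.725 m from the base axis. Payload 9.7 kg.
Tool frame: the origin (TCP) lies on the centre line of the jaws, within the pads' length; the fingertips stand 14 mm ahead of it and the grasp point (between the pads) lies 5 mm behind it (arm.nose_length is the distance from the TCP to the fingertips, in m); z points along the fingers, y is the line along which they close (so a half turn about z gives the same grasp; the last joint's range is limited). The gripper opens to 85 mm and grips with 20 to 120 N. Pads are 22 mm wide; open, the fingers measure 114 mm over their backs; the gripper's body (76 mm by 85 mm) begins 54 mm behind the grasp point. The pads swing forward as they close: fully open they stand 13 mm farther back than shut.
Start: joints at [1.341, 0.087, 0.176, 1.66, 0, 1.571], TCP at [0.125, 0.536, 0.245] pointing down, gripper open.
Joint ranges: [-3.13, 3.13], [-0.85, 1.81], [-1.15, 1.24], [-2.2, 2.28], [-1.44, 1.52], [-3.14, 3.14]. Speed limits (rad/s): [2.22, 2.22, 2.57, 3.14, 3.14, 3.14].

## Interface

Orientations are given as a unit quaternion [x, y, z, w].
In Python, from plant import arm gives the robot as it stands.
- The arm moves only by the shell command python3 nudge.py 'ROWS' [FORCE]. ROWS is a JSON list of rows, 1 to 12 of them, each of 5 numbers: dx, dy, dz in m, then a turn about the tool's z in rad, then the finger opening in m; each row shifts and turns the commanded pose from where the row before left it, along the tool's axes as they then stand; what a row does not reach is not made up. A row lasts 1/8 s, in which the tool goes at most 0.0625 m and 0.188 rad, less where a joint would pass 70% of its speed; a pose out of reach is approached as far as the arm can. The fingers move at their own pace and stop on an object; FORCE is the grip in N (left out, the last holds). Time passes only in rows, so rows that do not move let the fingers close. It prints the time, the measured TCP pose, the force, the opening and the grip force at its end.
- arm.state(): the state, without advancing time (a new reading comes with each control period).
- arm.read_camera(name): name is "scene" or "top"; returns a dict with "color" (420x560x3 uint8, red, green, blue), "intrinsics" (3x3 intrinsics, pixels), "pose" (4x4, takes a point from camera to world coordinates). Camera axes: x right, y down, z forward; pixel columns grow to the right and rows downward; lengths in m; the calibration is good to about 2 mm. A picture is of the moment at which its call begins. There is no depth.
- arm.finish_job(): hands the job in; it is judged then, once.
The state is a dict: "clock": time; "joint_pos": joint angles; "joint_vel": joint speeds; "joint_torque": joint torques, N m; "position": TCP position; "eef_rot": TCP orientation; "wrist_force": force on the tool from outside, world axes, zero at the start; "torque": the same for the moment, N m; "finger_gap": finger opening in m; "grasp_force": force on a finger pad.
Only numpy, scipy, OpenCV 4.12 (cv2) and the standard library are available. Lean on these libraries where they do the work, as an engineer would, in place of code of your own. Each camera call takes 0.05 s, during which the arm holds its last target. There are 200 camera calls.

## Task

Pack the lens kit away in its open case: stack all the black spacer tubes over the two posts so that no tube stands above the rim of the case, and stand the loupe upright in the square pocket beside them. When everything is in, close the lid fully, so that the eye bolt on the front comes up through the slot of the hasp plate, and lock it by pushing the R-clip home from the front, its straight leg through the eye and its bent leg snapped over the side of the eye. Leave the red flask, the pigment jar and the brass weight alone.

Things in the scene. Friction and masses are not known exactly. Their poses are not given: they have to be found in the camera images.
- case: grey equipment case, 120 mm deep (x) x 206 mm wide (y), rim 44 mm above the desk, foam floor 10 mm above the desk, walls 7 mm thick; fixed to the desk. Origin under its centre, on the desk; its x axis points from the front (with the eye bolt) to the hinge at the far side, y to the left, z up.
- post0 (a point): foot of the right-hand aluminium post inside the case, on the foam floor; post 26 mm thick for 21 mm, then tapering to 17 mm at its top, 27 mm above the floor. The rim is 34 mm above the floor: 30 mm of tubes fit on a post (tall + short, or up to three short), 40 mm do not. Axes as the case.
- post1 (a point): foot of the middle post, like post0 and 65 mm to the left of it.
- pocket (a point): centre of the bottom of the square pocket at the left end of the case (43 x 43 mm, 12 mm deep, bottom level with the foam floor, slightly chamfered mouth).
- eye (a point): centre of the eye of the steel eye bolt on the front of the case, 78 mm in front of the case's centre and 60 mm above the desk: a ring of 6 mm bar with a 14 mm bore, 26 mm over all, its bore along the case's x axis. Axes as the case.
- lid_hinge (a point): middle of the hinge line, on top of the far wall of the case (60 mm behind the case's centre, 44 mm high); the line runs along the case's y axis.
- lid_edge (a point): middle of the lid's front edge, 120 mm from the hinge line. The lid is a plate 8 mm thick, 208 mm wide; closed, it lies on the rim, its top 52 mm above the desk. A hasp plate 42 mm wide sticks out 33 mm from the middle of this edge; its slot (32 x 17 mm) passes over the eye bolt; closed, its top is 50 mm above the desk.
- lid (a joint): lid angle, 0 = closed, grows as the lid swings up and back; 1.57 = upright, stop at 1.95. A stiff hinge (0.32 N m friction): the lid stays where it is left; 2 to 5 N at its edge move it.
- r_clip: R-clip of 6 mm wire lying flat. Origin under the centre of its loop (27 mm across; grip it there), z up, wire centre 3 mm up. The straight leg runs along x at y = -7 mm and ends at x = 73 mm. The bent leg (+y side) is sprung, some 2 N: its hump at x = 36 mm leaves 5 mm to the straight leg, its flared end at x = 58 mm 15 mm. Home, the eye's centre lies at about x = 17, y = -7 mm of the clip.
- clip_tip (a point): end of the R-clip's straight leg.
- loupe: black stand loupe, 37 mm across at the top, 29 mm high, barrel about 34 mm; origin at the centre of its underside, z up; grip its barrel.
- tube_tall0: tall black spacer tube, an open ring with 42 mm outside and 30 mm bore, 20 mm high; origin at the centre of its underside, z up. May be absent.
- tube_tall1: tall black spacer tube, an open ring with 42 mm outside and 30 mm bore, 20 mm high; origin at the centre of its underside, z up. May be absent.
- tube_short0: short black spacer tube, an open ring with 42 mm outside and 30 mm bore, 10 mm high; origin at the centre of its underside, z up. May be absent.
- tube_short1: short black spacer tube, an open ring with 42 mm outside and 30 mm bore, 10 mm high; origin at the centre of its underside, z up. May be absent.
- tube_short2: short black spacer tube, an open ring with 42 mm outside and 30 mm bore, 10 mm high; origin at the centre of its underside, z up. May be absent.
- amber_flask: red flask with a long neck, 58 mm across, 176 mm high, origin under its centre; leave alone.
- pigment_jar: small glass jar with a black cap, 36 mm across, 48 mm high, origin under its centre; leave alone.
- brass_weight0: brass weight with a knob, 22 mm across, 26 mm high, origin under its centre; leave alone.

How it is judged:
By the outcome, as a careful person would: the job done as asked, in the order asked, and still so for the second after the job is handed in, with the robot touching nothing.
Of tube_tall0, tube_tall1, tube_short0, tube_short1, tube_short2 only 3 to 4 are there at a start; the rules pass over those that are not, and their reading is None.
At some moment in a run one of tube_tall0, tube_tall1, tube_short0, tube_short1, tube_short2, loupe may be knocked a few centimetres aside while the robot is not near it.
Once in a run the grip may slacken for a moment while it holds something.
It also fails if it takes over 208 s, if anything falls off the work surface, if the arm or the gripper's body presses on something with over 40 N, if the wrist force passes 120 N, or if a joint passes its speed limit or range.

## Working session

There is one attempt and no reset: what is moved stays moved. The work goes in short steps, Python scripts to look and compute and a shell command to move; the robot and the scene stay as the last step left them, time stands still between calls to the robot, and variables do not carry over. Pictures are saved under pics/ and viewed, at most 14 in all, crops included, and the job is handed in when it is done.

```bash
ls; mkdir -p pics; python3 - <<'E'
from plant import arm
import cv2
s=arm.state();print(s)
for n in("scene","top"):
    r=arm.read_camera(n);cv2.imwrite(f"pics/{n}0.png",r["color"][:,:,::-1]);print(r["intrinsics"],r["pose"])
E
```

```text
nudge.py
pics
plant.py
{'clock': 0.0, 'joint_pos': array([1.34099445e+00, 8.74821769e-02, 1.75123243e-01, 1.65979885e+00,
       3.81340844e-06, 1.57080757e+00]), 'joint_vel': array([-0.00115482, -0.00101696,  0.0008098 ,  0.0003071 , -0.00059463,
       -0.00051889]), 'joint_torque': array([-8.46755847e-04, -5.20387709e+01,  4.64804792e+01,  1.61671301e-02,
       -4.85246710e-05, -7.29650282e-06]), 'position': array([0.12523225, 0.53533519, 0.24456532]), 'eef_rot': array([ 1.14653840e-01,  9.93405272e-01, -6.76019832e-04, -7.99344662e-05]), 'wrist_force': array([0.52296485, 0.26925289, 0.71347478]), 'torque': array([ 0.02360044, -0.01624035,  0.01178565]), 'grasp_force': 0.0, 'finger_gap': 0.08559682141729986}
[[382.36313921   0.         280.81325222]
 [  0.         382.36313921 216.69058922]
 [  0.           0.           1.        ]] [[ 0.54784918 -0.42134729  0.72272244 -0.09824984]
 [-0.83628907 -0.29850107  0.45991054 -0.460302  ]
 [ 0.02195136 -0.85636649 -0.51590171  0.5516445 ]
 [ 0.          0.          0.          1.        ]]
[[460.16918435   0.         272.27364298]
 [  0.         460.16918435 205.13348567]
 [  0.           0.           1.        ]] [[-3.36444102e-04 -9.96106071e-01  8.81622514e-02  4.53731552e-01]
 [-9.99997083e-01  5.46018314e-04  2.35303697e-03 -6.99517974e-02]
 [-2.39201261e-03 -8.81612026e-02 -9.96103348e-01  1.01000994e+00]
 [ 0.00000000e+00  0.00000000e+00  0.00000000e+00  1.00000000e+00]]
```
View pics/top0.png

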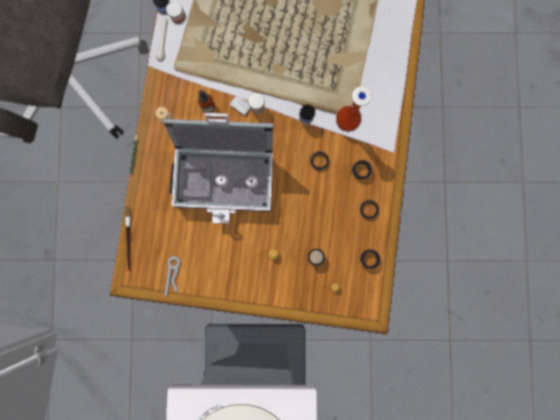

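View pics/scene0.png

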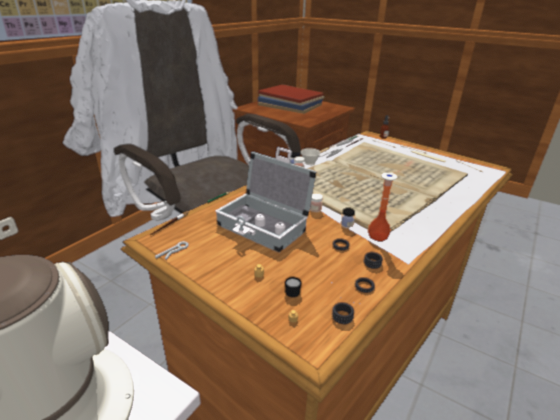

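Top view: the case is at about (222,180) with its lid up. Rings are at (320,161), (362,170), (370,210) and (370,259), and the loupe at (316,257). The clip's loop is at (173,262) with its legs pointing toward the robot. The scene view suggests two tall and two short tubes. Next I'll zoom in.

```bash
cat > h.py <<'E'
import numpy as np, cv2
from plant import arm
def cam(n):
    r=arm.read_camera(n);return r["color"][:,:,::-1].copy(),r["intrinsics"],r["pose"]
def px2w(u,v,z,K,T):
    d=T[:3,:3]@np.linalg.inv(K)@[u,v,1];o=T[:3,3];return o+d*(z-o[2])/d[2]
def w2px(p,K,T):
    q=K@(T[:3,:3].T@(np.asarray(p)-T[:3,3]));return q[:2]/q[2]
def rings(im):
    g=cv2.cvtColor(im,cv2.COLOR_BGR2HSV)[...,2]
    m=(g<70).astype(np.uint8)
    m[:, :290]=0;m[:,420:]=0;m[:130]=0;m[310:]=0
    n,l,st,c=cv2.connectedComponentsWithStats(m)
    return [(c[i],st[i]) for i in range(1,n) if st[i,4]>25]
def delta(target,yaw=None):
    "tool-axes shift to a world TCP target from the measured pose"
    from scipy.spatial.transform import Rotation as R
    s=arm.state();r=R.from_quat(s["eef_rot"])
    y=r.as_matrix()[:,1]
    return np.round(r.inv().apply(np.asarray(target)-s["position"]),4), np.round(np.arctan2(y[1],y[0]),3)
E
python3 - <<'E'
from h import *
im,K,T=cam("top")
for c,s in rings(im): print(c.round(1),s,px2w(*(s[:2]+s[2:4]/2-.5),.01,K,T).round(4))
a=cv2.resize(im[105:305,110:310],None,fx=3,fy=3,interpolation=cv2.INTER_CUBIC)
cv2.imwrite("pics/t1.png",a)
im,K,T=cam("scene")
a=cv2.resize(im[145:340,145:395],None,fx=3,fy=3,interpolation=cv2.INTER_CUBIC)
cv2.imwrite("pics/s1.png",a)
print(arm.nose_length)
E
```

```text
[318.6 156.1] [312 152  16  13  30] [ 0.6463 -0.1716  0.01  ]
[361.4 169.3] [353 161  18  18 110] [ 0.6207 -0.2635  0.01  ]
[369.  209.2] [361 201  17  18  65] [ 0.5326 -0.2783  0.01  ]
[369.7 258.8] [361 251  19  17 109] [ 0.4254 -0.2785  0.01  ]
0.014
```

View pics/t1.png

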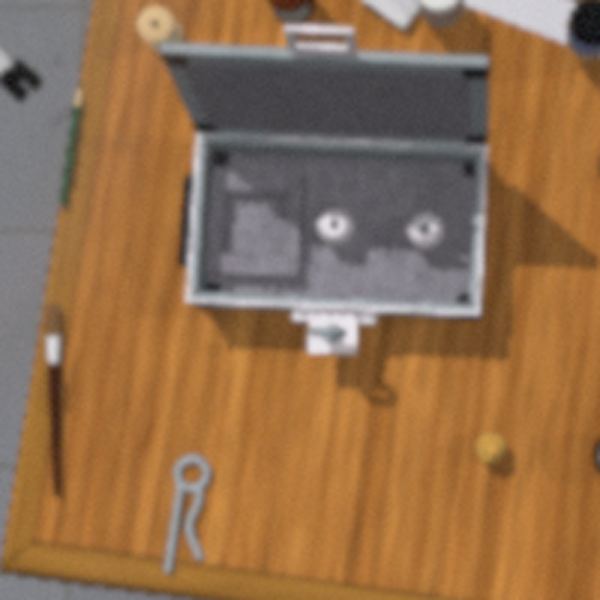

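View pics/s1.png

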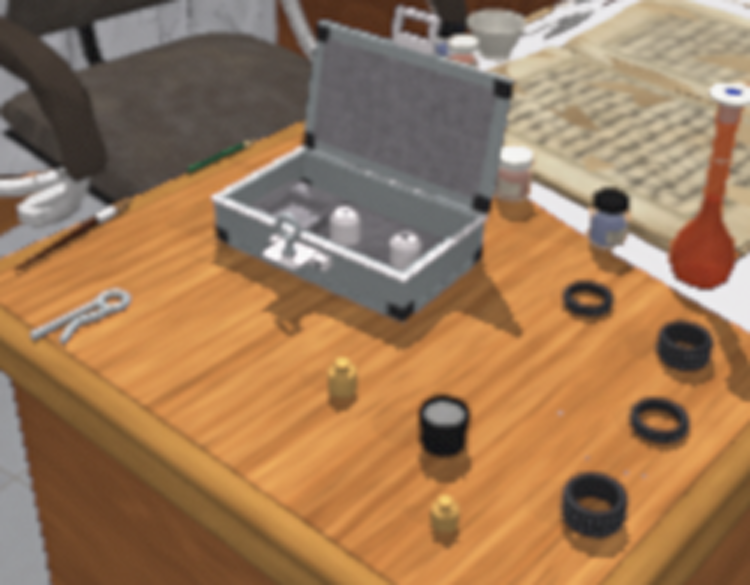

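t1 shows the rim corners at (187,303), (481,313), (200,133) and (490,143), and the post tops at (335,224) and (425,230). The clip loop is at (191,472) and its tip at (168,570), with the bent leg on its +y side. There are two tall and two short tubes.

```bash
python3 - <<'E'
from h import *
im,K,T=cam("top")
f=lambda u,v,z:px2w((u+.5)/3-.5+110,(v+.5)/3-.5+105,z,K,T).round(4)
c=[f(187,303,.044),f(481,313,.044),f(200,133,.044),f(490,143,.044)]
for p in c:print(p)
fr=(c[0]+c[1])/2;bk=(c[2]+c[3])/2;print("center",(fr+bk)/2,"depth",np.linalg.norm(bk-fr),"w",np.linalg.norm(c[0]-c[1]),np.linalg.norm(c[2]-c[3]),"yaw",np.arctan2(*(c[0]-c[1])[:2])*-1,np.arctan2(*(c[2]-c[3])[:2])*-1)
print("posts",f(335,224,.037),f(425,230,.037)); print("clip",f(191,472,.003),f(168,570,.003))
for z in(.12,.15,.165):print("lidedge",f(166,46,z),f(488,62,z))
# dots vs z for loupe & tubes by intensity-bbox
h=cv2.cvtColor(im,cv2.COLOR_BGR2HSV)[...,2]
print("loupe",px2w(316,257,.029,K,T))
def tubes(im,name):
    a=cv2.resize(im[140:285,290:400],None,fx=5,fy=5,interpolation=cv2.INTER_CUBIC)[:, :]
    cv2.imwrite(name,a[:600])
a=cv2.resize(im[140:290,290:400],None,fx=4,fy=4,interpolation=cv2.INTER_CUBIC);cv2.imwrite("pics/t2.png",a)
E
```

```text
[0.5382 0.1437 0.044 ]
[ 0.5311 -0.0629  0.044 ]
[0.6595 0.1368 0.044 ]
[ 0.6521 -0.0693  0.044 ]
center [0.595225 0.037075 0.044   ] depth 0.12133237408045706 w 0.20672196303247511 0.20623280534386376 yaw -0.03435240515941088 -0.03588948338070339
posts [0.5952 0.041  0.037 ] [ 0.5908 -0.023   0.037 ]
clip [0.4189 0.1476 0.003 ] [0.3488 0.1629 0.003 ]
lidedge [0.7014 0.144  0.12  ] [ 0.6905 -0.068   0.12  ]
lidedge [0.6931 0.1368 0.15  ] [ 0.6825 -0.0681  0.15  ]
lidedge [0.6889 0.1332 0.165 ] [ 0.6785 -0.0681  0.165 ]
loupe [ 0.43019487 -0.16023482  0.029     ]
```

View pics/t2.png

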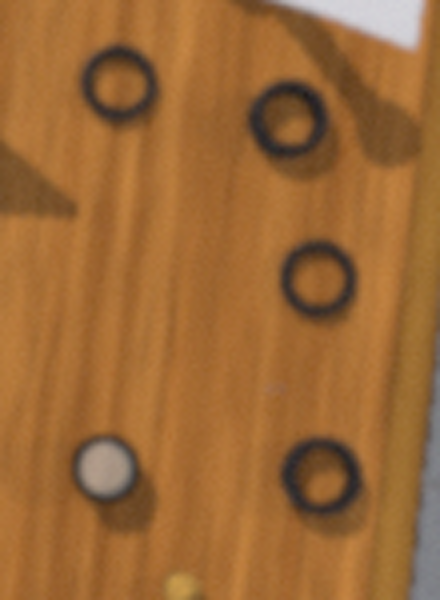

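```bash
python3 - <<'E'
from h import *
im,K,T=cam("top")
f=lambda u,v,z:px2w((u+.5)/4-.5+290,(v+.5)/4-.5+140,z,K,T).round(4)
for n,u,v,z in[("A short",119,84,.01),("B tall",288,119,.02),("C short",318,280,.01),("D tall",321,477,.02),("loupe",105,468,.029)]:print(n,f(u,v,z))
print("flask bulb",px2w(348,118,.03,K,T),"top",px2w(361,96,.176,K,T))
a=cv2.resize(im[85:230,150:380],None,fx=3.4,fy=3.4,interpolation=cv2.INTER_CUBIC);cv2.imwrite("pics/t3.png",a)
print(delta([.425,-.278,.2]))
E
```

```text
A short [ 0.6405 -0.1712  0.01  ]
B tall [ 0.6193 -0.2619  0.02  ]
C short [ 0.5323 -0.2786  0.01  ]
D tall [ 0.426  -0.2761  0.02  ]
loupe [ 0.431 -0.16   0.029]
flask bulb [ 0.73051038 -0.23229785  0.03      ] top [ 0.73097802 -0.23287043  0.176     ]
(array([-0.4771, -0.7238,  0.0454]), np.float64(1.341))
```

View pics/t3.png

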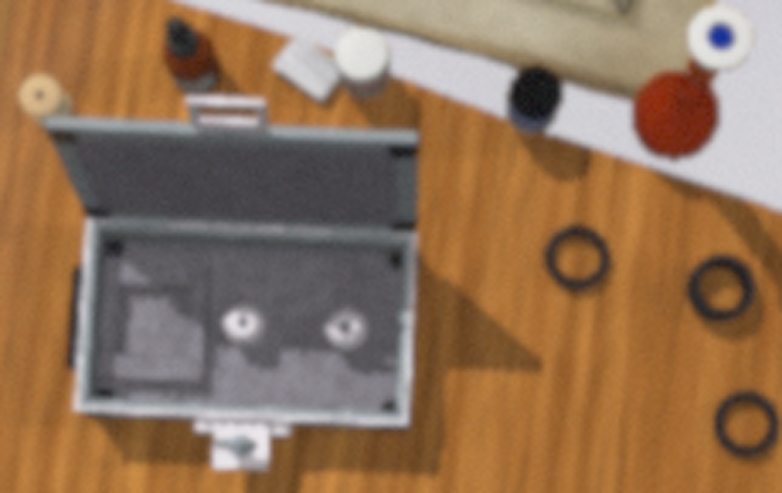

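t3 shows the post tops at (242,322) and (346,327), and the pocket at about (163,337). The flask and the jar are clear of the tubes, so I'll move to tall tube D.

```bash
R='[-0.0341,-0.0517,0.0033,0,0.085]'; python3 nudge.py '[[-0.034,-0.0517,0.0033,0,0.085],[-0.034,-0.0517,0.0033,0,0.085],[-0.034,-0.0517,0.0033,0,0.085],[-0.034,-0.0517,0.0033,0,0.085],[-0.034,-0.0517,0.0033,0,0.085],[-0.034,-0.0517,0.0033,0,0.085],[-0.034,-0.0517,0.0033,0,0.085],[-0.034,-0.0517,0.0033,0,0.085],[-0.034,-0.0517,0.0033,0,0.085],[-0.034,-0.0517,0.0033,0,0.085],[-0.034,-0.0517,0.0033,0,0.085],[-0.034,-0.0517,0.0033,0,0.085]]' 60
python3 nudge.py '[[0,0,0,0.172,0.085],[0,0,0,0.172,0.085],[0,0,0,0.172,0.085],[0,0,0,0.172,0.085],[0,0,0,0.172,0.085],[0,0,0,0.172,0.085],[0,0,0,0.172,0.085],[0,0,0,0.172,0.085],[0,0,0,0,0.085]]'
python3 -c "
from h import *
print(delta([.426,-.276,.012]),arm.state()['joint_pos'])"
```

```text
clock: 1.8
position: [0.3804, -0.1598, 0.2061]
eef_rot: [0.115, 0.993, -0.0, 0.001]
wrist_force: [1.5, 1.7, 0.8]
finger_gap: 0.0844
grasp_force: 0.0
clock: 2.92
position: [0.3801, -0.1574, 0.2059]
eef_rot: [0.719, 0.695, 0.0, 0.0]
wrist_force: [0.7, -0.2, -0.2]
finger_gap: 0.0848
grasp_force: 0.0
(array([-0.117 ,  0.0498,  0.194 ]), np.float64(-0.034)) [-3.92495437e-01 -2.54543596e-01 -2.18673367e-01  1.60658554e+00
  9.32442753e-06  1.21215102e+00]
```

```bash
python3 nudge.py '[[-0.0585,0.0249,0,0,0.075],[-0.0585,0.0249,0,0,0.07],[0,0,0.05,0,0.07],[0,0,0.05,0,0.07],[0,0,0.05,0,0.07],[0,0,0.042,0,0.07],[0,0,0,0,0.07],[0,0,0,0,0.035],[0,0,0,0,0.035],[0,0,0,0,0.035],[0,0,0,0,0.035],[0,0,0,0,0.035]]' 40
python3 nudge.py '[[0,0,-0.05,0,0.035],[0,0,-0.05,0,0.035],[0,0,-0.05,0,0.035],[0,0,-0.04,0,0.035],[0,0,0,0,0.035]]'
python3 - <<'E'
from h import *
c=np.array([.5952,.0371]);ex=np.array([np.cos(.034),-np.sin(.034)]);ey=np.array([np.sin(.034),np.cos(.034)])
im,K,T=cam("top")
for n,u,v,z in[("post1",242,322,.037),("post0",346,327,.037),("pocket",163,337,.016)]:
    p=px2w((u+.5)/3.4-.5+150,(v+.5)/3.4-.5+85,z,K,T)[:2]; print(n,p,(p-c)@ex,(p-c)@ey)
cv2.imwrite("pics/t4.png",np.hstack([cv2.resize(im[140:225,165:280],None,fx=3.4,fy=3.4,interpolation=cv2.INTER_CUBIC),cv2.resize(im[225:310,300:415],None,fx=3.4,fy=3.4)]))
g=cv2.createCLAHE(4,(4,4)).apply(cv2.cvtColor(im,cv2.COLOR_BGR2GRAY)); cv2.imwrite("pics/t5.png",cv2.resize(g[145:215,170:275],None,fx=7,fy=7,interpolation=cv2.INTER_CUBIC))
print(delta([*(c-.0605*ey),.2]))
E
```

```text
clock: 4.42
position: [0.4264, -0.2748, 0.0163]
eef_rot: [0.719, 0.695, 0.0, 0.002]
wrist_force: [-0.3, 0.2, 7.8]
finger_gap: 0.0411
grasp_force: 39.9
clock: 5.05
position: [0.4263, -0.2748, 0.2085]
eef_rot: [0.719, 0.695, 0.001, 0.003]
wrist_force: [0.4, -0.4, -1.6]
finger_gap: 0.0406
grasp_force: 40.9
post1 [0.59513785 0.04211711] -0.0002326585539996657 0.005012102053299656
post0 [ 0.59192858 -0.02317361] -0.001220625036429591 -0.06034998611922936
pocket [0.58852831 0.09507187] -0.008638497085665796 0.05771157515185126
(array([0.2568, 0.1586, 0.0061]), np.float64(-0.035))
```

View pics/t5.png

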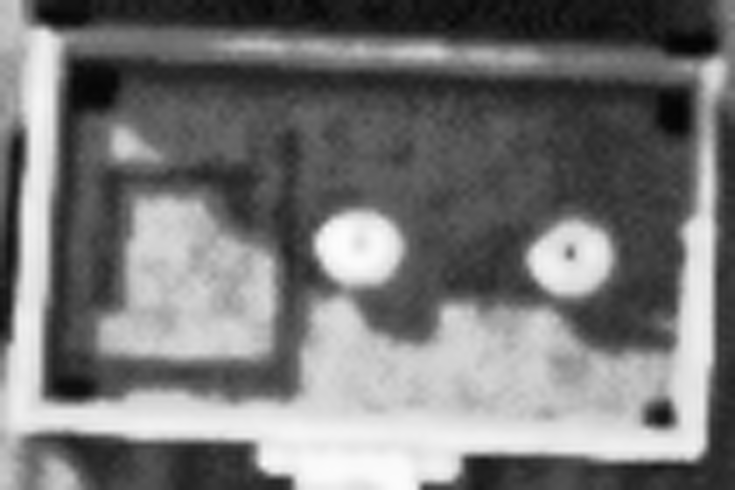

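The clip wire and the pocket are visible in t5; the pocket's inner square is at about (130..272, 176..315), in line with the posts. Carrying tall tube D to post0.

```bash
python3 nudge.py '[[0.0513,0.0317,0,0,0.035],[0.0513,0.0317,0,0,0.035],[0.0513,0.0317,0,0,0.035],[0.0513,0.0317,0,0,0.035],[0.0513,0.0317,0,0,0.035],[0,0,0.04,0,0.035],[0,0,0.04,0,0.035],[0,0,0.04,0,0.035],[0,0,0,0,0.035]]'
python3 - <<'E'
from h import *
print(delta([.5929,-.0233,.028]))
im,K,T=cam("top")
c=np.array([.5952,.0371]);ex=np.array([np.cos(.034),-np.sin(.034)]);ey=np.array([np.sin(.034),np.cos(.034)])
for u,v,z in[(130,245,.016),(272,245,.016),(201,176,.02),(201,315,.02),(360,247,.037),(571,257,.037)]:
    p=px2w((u+.5)/7-.5+170,(v+.5)/7-.5+145,z,K,T)[:2]; print((p-c)@ex,(p-c)@ey)
E
```

```text
clock: 6.22
position: [0.5899, -0.0231, 0.08]
eef_rot: [0.719, 0.695, -0.002, -0.003]
wrist_force: [0.7, -0.1, -0.3]
finger_gap: 0.0409
grasp_force: 41.0
(array([-0.0001,  0.0034,  0.052 ]), np.float64(-0.035))
-0.00011892595108577283 0.07874330538278776
0.0013548347370225802 0.03452553710117032
0.021672928244764633 0.05699021681793937
-0.02177973036178561 0.054909721661327564
-0.0013045320381504953 0.0045884502157105996
-0.0022332664444032983 -0.059814162315456075
```

```bash
python3 nudge.py '[[0,0.0028,0,0,0.035],[0,0,0.015,0,0.035],[0,0,0.015,0,0.035],[0,0,0.012,0,0.035],[0,0,0.008,0,0.035],[0,0,0,0,0.035]]'
```

```text
clock: 7.02
position: [0.5929, -0.0215, 0.0318]
eef_rot: [0.719, 0.695, -0.001, -0.003]
wrist_force: [-7.1, 8.7, -0.5]
finger_gap: 0.0408
grasp_force: 41.8
```

```bash
python3 nudge.py '[[0.002,-0.0015,0.001,0,0.035],[0.001,-0.0005,0.001,0,0.035],[0,0,0,0,0.035]]'
python3 nudge.py '[[0,0,0,0,0.056],[0,0,0,0,0.056],[0,0,0,0,0.056],[0,0,0,0,0.056]]';  python3 -c "
from h import *
print(arm.state()['position'])"
```

```text
clock: 7.4
position: [0.5933, -0.0203, 0.0316]
eef_rot: [0.719, 0.695, -0.0, 0.0]
wrist_force: [-1.1, 0.1, -0.3]
finger_gap: 0.041
grasp_force: 41.8
clock: 7.9
position: [0.5934, -0.0203, 0.032]
eef_rot: [0.719, 0.695, 0.0, 0.0]
wrist_force: [-0.0, -0.3, -0.1]
finger_gap: 0.0565
grasp_force: 0.0
[ 0.59340266 -0.02029759  0.0319673 ]
```

```bash
python3 nudge.py '[[0,0,-0.05,0,0.056],[0,0,-0.05,0,0.07],[0,0,-0.05,0,0.07],[-0.06,0.005,0,0,0.07],[-0.06,0.005,0,0,0.07],[0,0,0,0,0.07]]'
python3 - <<'E'
from h import *
print(delta([.6193,-.2615,.0175]))
im,K,T=cam("top");im2,_,_=cam("scene");cv2.imwrite("pics/v1.png",np.hstack([cv2.resize(im[85:305,150:400],None,fx=1.6,fy=1.6),cv2.resize(im2[130:350,170:420],None,fx=1.6,fy=1.6)]))
E
```

```text
clock: 8.65
position: [0.5989, -0.1442, 0.1816]
eef_rot: [0.721, 0.693, -0.0, 0.0]
wrist_force: [-0.7, 0.0, 0.2]
finger_gap: 0.0701
grasp_force: 0.0
(array([-0.1163,  0.025 ,  0.1642]), np.float64(-0.039))
```

View pics/v1.png

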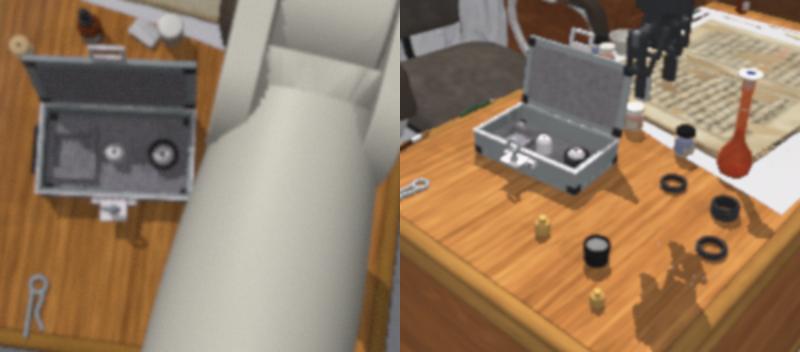

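v1 shows tube D seated on post0 and the rest undisturbed. Next is tall tube B.

```bash
python3 nudge.py '[[-0.0582,0.0125,0,0,0.07],[-0.0582,0.0125,0,0,0.07],[0,0,0.055,0,0.07],[0,0,0.055,0,0.07],[0,0,0.05,0,0.07],[0,0,0,0,0.07],[0,0,0,0,0.035],[0,0,0,0,0.035],[0,0,0,0,0.035],[0,0,0,0,0.035],[0,0,0,0,0.035]]' 40
python3 nudge.py '[[0,0,-0.05,0,0.035],[0,0,-0.05,0,0.035],[0,0,-0.05,0,0.035],[0,0,-0.02,0,0.035],[0,0,0,0,0.035]]'
python3 - <<'E'
from h import *
print(delta([.594,.0432,.2]))
E
```

```text
clock: 10.12
position: [0.622, -0.258, 0.0255]
eef_rot: [0.719, 0.695, 0.001, 0.002]
wrist_force: [0.4, 1.9, 7.4]
finger_gap: 0.0402
grasp_force: 39.6
clock: 10.75
position: [0.621, -0.2581, 0.1954]
eef_rot: [0.719, 0.695, 0.001, 0.003]
wrist_force: [0.3, -0.0, -0.2]
finger_gap: 0.0399
grasp_force: 40.4
(array([ 0.3002, -0.0375, -0.0054]), np.float64(-0.035))
```

```bash
python3 nudge.py '[[0.06,-0.0075,0,0,0.035],[0.06,-0.0075,0,0,0.035],[0.06,-0.0075,0,0,0.035],[0.06,-0.0075,0,0,0.035],[0,0,0,0,0.035]]'
python3 - <<'E'
from h import *
im2,K,T=cam("scene");p=w2px([*arm.state()['position']],K,T).astype(int);print(p)
x,y=max(p[0]-60,0),max(p[1]-60,0)
cv2.imwrite("pics/v2.png",cv2.resize(im2[y:y+140,x:x+140],None,fx=4,fy=4,interpolation=cv2.INTER_CUBIC))
print(delta([.594,.0432,.1]))
E
```

```text
clock: 11.38
position: [0.5977, -0.013, 0.1912]
eef_rot: [0.718, 0.696, -0.0, -0.001]
wrist_force: [-0.1, -0.4, 0.5]
finger_gap: 0.0401
grasp_force: 40.5
[281 166]
(array([ 0.058 , -0.0058,  0.0912]), np.float64(-0.032))
```

View pics/v2.png

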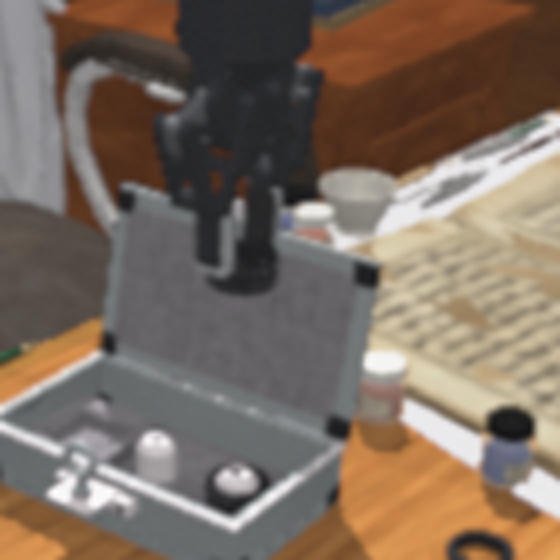

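v2 shows the tube held level, gripped by its upper half. Placing it on post1 with about 4 mm of y offset.

```bash
python3 nudge.py '[[0.031,-0.003,0.03,0,0.035],[0.031,-0.003,0.03,0,0.035],[0,0,0.03,0,0.035],[0,0,0.02,0,0.035],[0,0,0.012,0,0.035],[0,0,0.01,0,0.035],[0,0,0.01,0,0.035],[0,0,0,0,0.035]]'
python3 -c "
from h import *
print(delta([.594,.0465,.038]))"
```

```text
clock: 12.42
position: [0.5944, 0.0455, 0.0493]
eef_rot: [0.719, 0.695, -0.0, -0.001]
wrist_force: [-0.9, 3.0, -3.1]
finger_gap: 0.04
grasp_force: 40.5
(array([ 0.0009, -0.0004,  0.0113]), np.float64(-0.035))
```

```bash
python3 nudge.py '[[0.0015,-0.0004,0.004,0,0.035],[0,0,0.004,0,0.035],[0,0,0.003,0,0.035],[0,0,0,0,0.035]]'
```

```text
clock: 12.92
position: [0.5942, 0.0468, 0.0387]
eef_rot: [0.719, 0.695, -0.0, -0.0]
wrist_force: [-0.3, -0.9, -1.0]
finger_gap: 0.0399
grasp_force: 40.7
```

```bash
python3 nudge.py '[[0,0,0,0,0.056],[0,0,0,0,0.056],[0,0,0,0,0.056],[0,0,-0.05,0,0.056],[0,0,-0.05,0,0.056],[0,0,-0.03,0,0.056],[-0.06,0,0,0,0.07],[-0.06,0,0,0,0.07],[-0.06,0.01,0,0,0.07],[0,0,0,0,0.07]]'
python3 - <<'E'
from h import *
print(delta([.6405,-.1712,.017]))
im2,K,T=cam("scene");b=cv2.imread("pics/scene0.png")
for n,p in dict(A=(.6405,-.1712,.005),C=(.5323,-.2786,.005),L=(.431,-.16,.015),clip=(.4189,.1476,.003)).items():
    u,v=w2px(p,K,T).astype(int);s=np.s_[v-14:v+15,u-14:u+15];print(n,cv2.absdiff(im2[s],b[s]).mean())
E
```

```text
clock: 14.18
position: [0.5978, -0.1372, 0.1686]
eef_rot: [0.721, 0.693, -0.0, 0.0]
wrist_force: [-0.1, 0.7, 0.1]
finger_gap: 0.0703
grasp_force: 0.0
(array([-0.0322,  0.044 ,  0.1516]), np.float64(-0.04))
A 0.8149028933808957
C 5.864843440348791
L 0.8414585810543004
clip 0.8101466508125248
```

```bash
python3 nudge.py '[[-0.0322,0.044,0,0,0.07],[0,0,0.05,0,0.07],[0,0,0.05,0,0.07],[0,0,0,0,0.07],[0,0,0,0,0.07]]' 40
python3 -c "
from h import *
print(delta([.6405,-.1712,.0165]))"
```

```text
clock: 14.85
position: [0.6416, -0.1664, 0.0713]
eef_rot: [0.719, 0.695, 0.001, 0.001]
wrist_force: [0.2, -0.2, 1.1]
finger_gap: 0.0701
grasp_force: 0.0
(array([-0.0048, -0.0011,  0.0548]), np.float64(-0.034))
```

```bash
python3 nudge.py '[[-0.0048,-0.0011,0.03,0,0.06],[0,0,0.025,0,0.056],[0,0,0,0,0.056],[0,0,0,0,0.056]]';python3 nudge.py '[[0,0,0,0,0.035],[0,0,0,0,0.035],[0,0,0,0,0.035],[0,0,0,0,0.035]]'
python3 nudge.py '[[0,0,-0.05,0,0.035],[0,0,-0.05,0,0.035],[0,0,-0.05,0,0.035],[0,0,-0.02,0,0.035],[0,0,0,0,0.035]]'
python3 - <<'E'
from h import *
print(delta([.594,.043,.2]))
E
```

```text
clock: 15.35
position: [0.6409, -0.172, 0.0169]
eef_rot: [0.719, 0.695, 0.001, 0.002]
wrist_force: [1.3, 0.3, -0.2]
finger_gap: 0.0561
grasp_force: 0.0
clock: 15.85
position: [0.6407, -0.1721, 0.0166]
eef_rot: [0.719, 0.695, 0.001, 0.001]
wrist_force: [-1.0, 1.2, 7.8]
finger_gap: 0.0388
grasp_force: 39.3
clock: 16.48
position: [0.6405, -0.1721, 0.1868]
eef_rot: [0.719, 0.695, 0.001, 0.002]
wrist_force: [-0.4, -0.9, 0.5]
finger_gap: 0.0397
grasp_force: 40.3
(array([ 0.2133, -0.0539, -0.0136]), np.float64(-0.035))
```

```bash
python3 nudge.py '[[0.025,-0.054,0,0,0.035],[0.06,0,0,0,0.035],[0.06,0,0,0,0.035],[0.06,0,0,0,0.035],[0,0,0.04,0,0.035],[0,0,0.04,0,0.035],[0,0,0,0,0.035]]'
python3 - <<'E'
from h import *
print(delta([.594,.0422,.048]))
im2,K,T=cam("scene");p=w2px([*arm.state()['position']],K,T).astype(int);print(p)
x,y=max(p[0]-60,0),max(p[1]-60,0)
cv2.imwrite("pics/v3.png",cv2.resize(im2[y:y+130,x:x+200],None,fx=4,fy=4,interpolation=cv2.INTER_CUBIC))
E
```

```text
clock: 17.35
position: [0.5903, 0.0349, 0.0998]
eef_rot: [0.719, 0.695, -0.003, -0.002]
wrist_force: [0.0, 0.4, -0.8]
finger_gap: 0.0394
grasp_force: 40.5
(array([0.0074, 0.0038, 0.0518]), np.float64(-0.035))
[262 195]
```

View pics/v3.png

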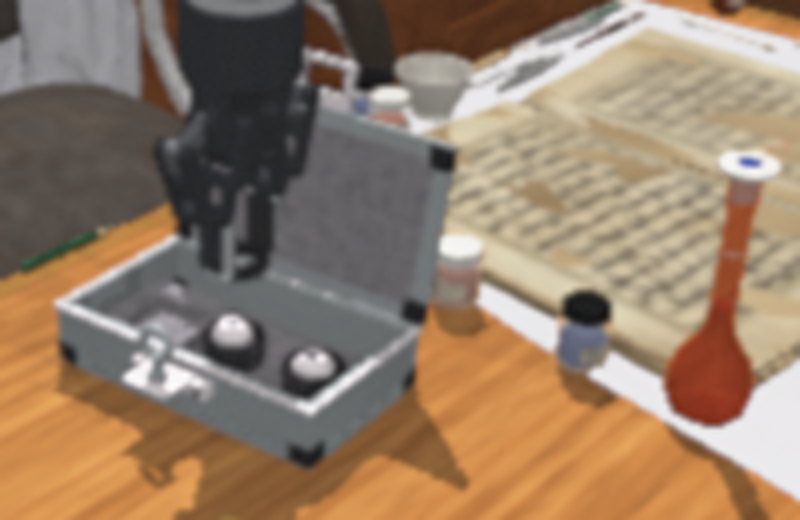

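v3 shows both tall tubes seated and the short one held at the fingertips. Lowering it.

```bash
python3 nudge.py '[[0.0074,0.0038,0.015,0,0.035],[0,0,0.015,0,0.035],[0,0,0.012,0,0.035],[0,0,0.008,0,0.035],[0,0,0,0,0.035]]'
python3 -c "
from h import *
print(delta([.594,.0422,.048]))"
```

```text
clock: 18.02
position: [0.5965, 0.042, 0.0532]
eef_rot: [0.719, 0.695, -0.0, -0.0]
wrist_force: [-0.5, -0.1, 0.5]
finger_gap: 0.0394
grasp_force: 40.5
(array([ 0.0001, -0.0025,  0.0052]), np.float64(-0.035))
```

```bash
python3 nudge.py '[[0,-0.0025,0.002,0,0.035],[0,0,0.003,0,0.035],[0,0,0,0,0.035]]'
python3 nudge.py '[[0,0,0,0,0.056],[0,0,0,0,0.056],[0,0,0,0,0.056],[0,0,-0.05,0,0.056],[0,0,-0.05,0,0.056],[-0.06,0,-0.02,0,0.07],[-0.06,0,0,0,0.07],[-0.06,-0.01,0,0,0.07],[-0.06,-0.02,0,0,0.07],[-0.05,-0.02,0,0,0.07],[0,0,0,0,0.07]]'
python3 - <<'E'
from h import *
print(delta([.5323,-.2786,.0165]))
im2,K,T=cam("scene");b=cv2.imread("pics/scene0.png")
for n,p in dict(C=(.5323,-.2786,.005),L=(.431,-.16,.015),clip=(.4189,.1476,.003)).items():
    u,v=w2px(p,K,T).astype(int);s=np.s_[v-14:v+15,u-14:u+15];print(n,cv2.absdiff(im2[s],b[s]).mean())
cv2.imwrite("pics/v4.png",np.hstack([cv2.resize(im2[180:300,210:310],None,fx=4,fy=4),cv2.resize(im2[220:340,290:390],None,fx=4,fy=4)]))
E
```

```text
clock: 18.4
position: [0.5943, 0.0422, 0.0489]
eef_rot: [0.719, 0.695, 0.0, 0.0]
wrist_force: [-0.6, -0.4, -0.6]
finger_gap: 0.0394
grasp_force: 40.5
clock: 19.77
position: [0.533, -0.2475, 0.1687]
eef_rot: [0.721, 0.693, -0.0, 0.0]
wrist_force: [1.1, -0.1, 0.1]
finger_gap: 0.0698
grasp_force: 0.0
(array([-0.031 ,  0.0005,  0.1523]), np.float64(-0.04))
C 1.7697185889813714
L 0.6036464526357511
clip 1.5089179548156957
```

View pics/v4.png

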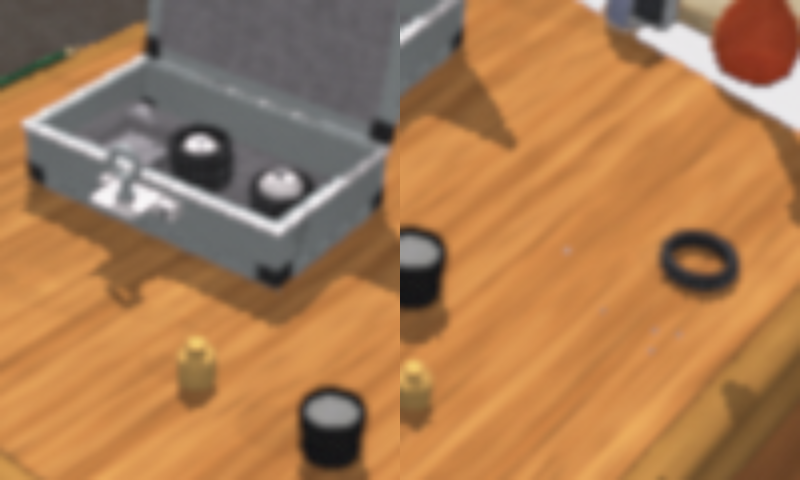

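v4 shows tall and short stacked on post1, and short tube C still in place. Grasping C.

```bash
python3 nudge.py '[[-0.031,0.0005,0,0,0.07],[0,0,0.05,0,0.07],[0,0,0.05,0,0.07],[0,0,0,0,0.06],[0,0,0,0,0.06]]' 40
python3 -c "
from h import *
print(delta([.5323,-.2786,.0165]))"
```

```text
clock: 20.45
position: [0.535, -0.275, 0.0708]
eef_rot: [0.719, 0.695, 0.0, 0.001]
wrist_force: [0.5, 0.5, 0.7]
finger_gap: 0.0599
grasp_force: 0.0
(array([-0.0036, -0.0027,  0.0543]), np.float64(-0.034))
```

```bash
python3 nudge.py '[[-0.0036,-0.0027,0.03,0,0.056],[0,0,0.0245,0,0.056],[0,0,0,0,0.056],[0,0,0,0,0.056],[0,0,0,0,0.035],[0,0,0,0,0.035],[0,0,0,0,0.035],[0,0,0,0,0.035]]'
python3 nudge.py '[[0,0,-0.05,0,0.035],[0,0,-0.05,0,0.035],[0,0,-0.05,0,0.035],[0,0,-0.02,0,0.035],[0,0,0,0,0.035]]'
python3 - <<'E'
from h import *
print(delta([.592,-.0222,.1]))
E
```

```text
clock: 21.45
position: [0.5322, -0.2794, 0.0167]
eef_rot: [0.719, 0.695, 0.001, 0.002]
wrist_force: [-2.0, 0.9, 7.6]
finger_gap: 0.0401
grasp_force: 39.3
clock: 22.08
position: [0.532, -0.2793, 0.1868]
eef_rot: [0.719, 0.695, 0.001, 0.002]
wrist_force: [-0.3, 0.2, -0.9]
finger_gap: 0.0397
grasp_force: 40.3
(array([0.2592, 0.0507, 0.0865]), np.float64(-0.035))
```

```bash
python3 nudge.py '[[0.0518,0.0101,0,0,0.035],[0.0518,0.0101,0,0,0.035],[0.0518,0.0101,0,0,0.035],[0.0518,0.0101,0,0,0.035],[0.0518,0.0101,0,0,0.035],[0,0,0.04,0,0.035],[0,0,0.04,0,0.035],[0,0,0,0,0.035],[0,0,0,0,0.035]]'
python3 -c "
from h import *
print(delta([.5922,-.0227,.049]))"
```

```text
clock: 23.2
position: [0.5909, -0.022, 0.1052]
eef_rot: [0.719, 0.695, 0.0, 0.0]
wrist_force: [-0.5, 0.1, 0.5]
finger_gap: 0.0396
grasp_force: 40.5
(array([-0.0006,  0.0013,  0.0562]), np.float64(-0.035))
```

```bash
python3 nudge.py '[[-0.0004,0.0015,0.02,0,0.035],[0,0,0.015,0,0.035],[0,0,0.012,0,0.035],[0,0,0.008,0,0.035],[0,0,0,0,0.035],[0,0,0,0,0.035]]'
python3 nudge.py '[[0,0,0.001,0,0.056],[0,0,0,0,0.056],[0,0,0,0,0.056],[0,0,-0.05,0,0.056],[0,0,-0.05,0,0.056],[-0.03,-0.04,-0.02,0,0.07],[-0.03,-0.04,0,0,0.07],[-0.03,-0.04,0,0,0.07],[-0.03,-0.04,0,0,0.07],[0,0,0,0,0.07]]'
python3 - <<'E'
from h import *
im2,K,T=cam("scene");b=cv2.imread("pics/scene0.png")
for n,p in dict(L=(.431,-.16,.015),clip=(.4189,.1476,.003)).items():
    u,v=w2px(p,K,T).astype(int);s=np.s_[v-14:v+15,u-14:u+15];print(n,cv2.absdiff(im2[s],b[s]).mean())
print(delta([.430,-.160,.1]))
cv2.imwrite("pics/v5.png",cv2.resize(im2[180:330,210:390],None,fx=4,fy=4))
E
```

```text
clock: 23.95
position: [0.5924, -0.0223, 0.0497]
eef_rot: [0.719, 0.695, 0.0, 0.0]
wrist_force: [-0.5, 0.3, -0.7]
finger_gap: 0.0399
grasp_force: 40.5
clock: 25.2
position: [0.4262, -0.138, 0.1689]
eef_rot: [0.72, 0.694, 0.0, 0.001]
wrist_force: [1.2, 0.2, 0.2]
finger_gap: 0.0702
grasp_force: 0.0
L 1.328180737217598
clip 5.03170828378914
(array([-0.0225,  0.0033,  0.0688]), np.float64(-0.037))
```

View pics/v5.png

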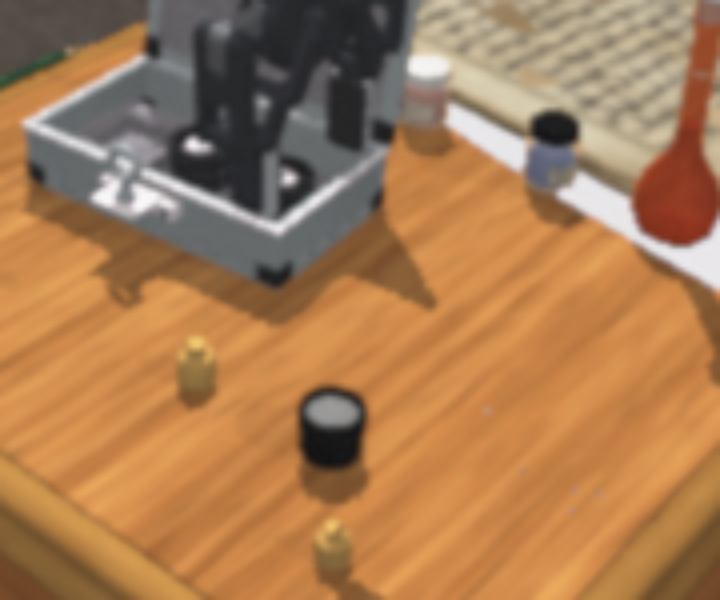

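v5 shows the loupe undisturbed at (333,425) in the crop, and tubes on both posts. To clear the pocket walls I'll grip the loupe high, with the fingertips 12 mm above its foot.

```bash
python3 nudge.py '[[-0.0225,0.0033,0.03,0,0.06],[0,0,0.04,0,0.056],[0,0,0,0,0.056],[0,0,0,0,0.056]]' 40
python3 - <<'E'
from h import *
im,K,T=cam("top")
print(delta([.4305,-.160,.0265]),px2w(316,257,.029,K,T))
im2,K,T=cam("scene");b=cv2.imread("pics/scene0.png")
d=cv2.absdiff(im2,b)[300:]
p=(.431,-.16,.0);u,v=w2px(p,K,T).astype(int);print(u,v,cv2.absdiff(im2[v:v+6,u-8:u+8],b[v:v+6,u-8:u+8]).mean())
E
```

```text
clock: 25.75
position: [0.4314, -0.159, 0.0995]
eef_rot: [0.719, 0.695, 0.0, 0.0]
wrist_force: [-0.9, 0.0, -0.3]
finger_gap: 0.0561
grasp_force: 0.0
(array([-0.0009, -0.0012,  0.0734]), np.float64(-0.034)) [ 0.43019487 -0.16023482  0.029     ]
293 292 1.6041666666666667
```

```bash
python3 nudge.py '[[-0.0009,-0.0012,0.04,0,0.056],[0,0,0.033,0,0.056],[0,0,0,0,0.056],[0,0,0,0,0.056],[0,0,0,0,0.028],[0,0,0,0,0.028],[0,0,0,0,0.028],[0,0,0,0,0.028]]'
python3 nudge.py '[[0,0,-0.05,0,0.028],[0,0,-0.05,0,0.028],[0,0,-0.05,0,0.028],[0,0,-0.01,0,0.028],[0,0,0,0,0.028]]'
python3 - <<'E'
from h import *
print(delta([.5952+.0566*.034,.0371+.0566,.12]))
im2,K,T=cam("scene");p=w2px([*arm.state()['position']],K,T).astype(int);print(p)
x,y=max(p[0]-60,0),max(p[1]-60,0)
cv2.imwrite("pics/v6.png",cv2.resize(im2[y:y+120,x:x+120],None,fx=4,fy=4,interpolation=cv2.INTER_CUBIC))
E
```

```text
clock: 26.85
position: [0.4303, -0.1605, 0.0272]
eef_rot: [0.719, 0.695, 0.001, 0.001]
wrist_force: [-2.0, 0.2, 7.9]
finger_gap: 0.0334
grasp_force: 39.5
clock: 27.48
position: [0.4296, -0.1602, 0.1859]
eef_rot: [0.719, 0.695, 0.0, 0.001]
wrist_force: [-0.4, 0.1, -0.9]
finger_gap: 0.0333
grasp_force: 40.3
(array([0.2597, 0.1584, 0.066 ]), np.float64(-0.035))
[296 217]
```

View pics/v6.png

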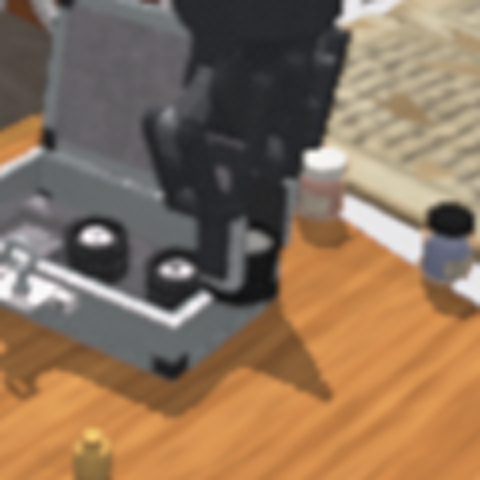

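v6 shows the loupe upright in the grip and both posts stacked. I have one picture left, so I'll save it and rely on numeric checks. Moving over the pocket.

```bash
python3 nudge.py '[[0.052,0.0317,0,0,0.028],[0.052,0.0317,0,0,0.028],[0.052,0.0317,0,0,0.028],[0.052,0.0317,0,0,0.028],[0.052,0.0317,0,0,0.028],[0,0,0.04,0,0.028],[0,0,0.04,0,0.028],[0,0,0,0,0.028],[0,0,0,0,0.028]]'
python3 -c "
from h import *
print(delta([.5969,.0940,.06]))"
```

```text
clock: 28.65
position: [0.5968, 0.0941, 0.106]
eef_rot: [0.719, 0.695, 0.0, 0.0]
wrist_force: [0.5, -0.9, 0.4]
finger_gap: 0.0336
grasp_force: 40.4
(array([-0.0001,  0.    ,  0.046 ]), np.float64(-0.035))
```

```bash
python3 nudge.py '[[0,0,0.025,0,0.028],[0,0,0.021,0,0.028],[0,0,0.006,0,0.028],[0,0,0.006,0,0.028],[0,0,0,0,0.028]]'; python3 nudge.py '[[0,0,0.004,0,0.028],[0,0,0.003,0,0.028],[0,0,0,0,0.028]]'
```

```text
clock: 29.28
position: [0.5977, 0.0944, 0.049]
eef_rot: [0.719, 0.695, 0.001, 0.001]
wrist_force: [-1.5, -0.0, 2.9]
finger_gap: 0.0335
grasp_force: 40.7
clock: 29.65
position: [0.599, 0.0965, 0.0449]
eef_rot: [0.719, 0.695, 0.004, 0.001]
wrist_force: [-3.5, 9.5, 19.9]
finger_gap: 0.0334
grasp_force: 43.2
```

```bash
python3 nudge.py '[[0,0,-0.006,0,0.028],[0.0035,-0.0015,0,0,0.028],[0,0,0,0,0.028]]'; python3 nudge.py '[[0,0,0.004,0,0.028],[0,0,0.003,0,0.028],[0,0,0,0,0.028]]'
```

```text
clock: 30.02
position: [0.5952, 0.0979, 0.046]
eef_rot: [0.719, 0.695, -0.0, -0.0]
wrist_force: [-0.2, 0.1, 0.1]
finger_gap: 0.0335
grasp_force: 41.1
clock: 30.4
position: [0.5957, 0.0986, 0.039]
eef_rot: [0.719, 0.695, 0.001, -0.0]
wrist_force: [1.0, 4.1, 2.0]
finger_gap: 0.0334
grasp_force: 41.5
```

```bash
python3 nudge.py '[[0.002,0,0,0,0.028],[0,0,0.002,0,0.028],[0,0,0,0,0.028]]'
```

```text
clock: 30.78
position: [0.5954, 0.0994, 0.0378]
eef_rot: [0.719, 0.695, -0.0, 0.0]
wrist_force: [-3.5, -1.6, 7.4]
finger_gap: 0.0338
grasp_force: 42.3
```

```bash
python3 nudge.py '[[0,0,0,0,0.05],[0,0,0,0,0.05],[0,0,0,0,0.05],[0,0,-0.04,0,0.05],[0,0,-0.05,0,0.05],[0,0,-0.05,0,0.05],[-0.05,-0.01,-0.05,0,0.06],[-0.06,-0.01,0,0,0.06],[0,0,0,0,0.06]]'
python3 - <<'E'
from h import *
c=np.array([.5952,.0371]);ex=np.array([np.cos(.034),-np.sin(.034)]);ey=np.array([np.sin(.034),np.cos(.034)])
W=lambda x,y,z:np.r_[c+x*ex+y*ey,z]
im,K,T=cam("top");im2,K2,T2=cam("scene")
for th in np.arange(1.5,1.96,.05):
    r=[W(.06+.12*np.cos(th),y,.044+.12*np.sin(th)) for y in(.104,-.104)]
    print(round(th,2),[(3*(w2px(p,K,T)-[110,105])).round() for p in r],[(3*(w2px(p,K2,T2)-[145,145])).round() for p in r])
print("obs t1 (166,46),(488,62); s1 (322,28),(503,88)")
print(delta(W(.088,-.058,.2)),arm.state()['position'])
# loupe: mean brightness at expected loupe-top disc vs ring, top cam
for p in [(.5954,.0985,.039),(.5942,.0425,.04),(.592,-.0222,.04)]:
    u,v=w2px(p,K,T);print((u,v),im[int(v)-12:int(v)+13:2,int(u)-12:int(u)+13:2].mean(2).astype(int)) if p[2]==.039 else 0
E
```

```text
clock: 31.9
position: [0.5727, -0.0065, 0.2218]
eef_rot: [0.721, 0.693, 0.0, 0.001]
wrist_force: [0.6, 0.4, 0.0]
finger_gap: 0.0602
grasp_force: 0.0
1.5 [array([156.,  80.]), array([489.,  90.])] [array([307.,  27.]), array([506.,  86.])]
1.55 [array([155.,  89.]), array([488., 100.])] [array([303.,  28.]), array([502.,  89.])]
1.6 [array([155.,  98.]), array([488., 109.])] [array([298.,  30.]), array([498.,  91.])]
1.65 [array([154., 108.]), array([488., 119.])] [array([294.,  33.]), array([495.,  94.])]
1.7 [array([154., 118.]), array([487., 129.])] [array([290.,  35.]), array([491.,  97.])]
1.75 [array([154., 127.]), array([487., 138.])] [array([285.,  38.]), array([487., 101.])]
1.8 [array([154., 137.]), array([487., 148.])] [array([281.,  42.]), array([483., 105.])]
1.85 [array([154., 147.]), array([486., 158.])] [array([277.,  45.]), array([479., 109.])]
1.9 [array([154., 156.]), array([486., 167.])] [array([272.,  49.]), array([474., 114.])]
1.95 [array([154., 166.]), array([486., 177.])] [array([268.,  53.]), array([470., 119.])]
obs t1 (166,46),(488,62); s1 (322,28),(503,88)
[... 174 characters left out ...]
73 173 172 172 174 168 164 160 160 159]
 [172 173 171 174 174 173 170 170 165 161 162 155 156]
 [172 172 173 174 174 175 172 165 160 157 155 155 150]
 [182 181 182 183 180 179 175 171 170 164 162 157 159]
 [192 192 191 189 188 190 185 183 182 178 178 174 172]
 [192 191 196 193 187 188 187 185 183 180 179 176 174]
 [191 192 192 192 189 190 186 183 182 181 178 174 174]
 [195 195 192 190 190 186 185 184 180 181 177 177 175]
 [192 192 192 191 187 189 187 183 181 179 178 176 174]
 [195 193 192 190 188 187 182 182 184 179 176 175 173]
 [191 192 194 189 188 187 186 183 179 180 177 175 173]
 [192 193 188 191 190 187 186 184 181 177 179 175 175]
 [192 194 190 190 188 187 186 183 182 178 178 176 174]]
```

```bash
python3 nudge.py '[[-0.06,0,0,0,0.06],[-0.06,0,0,0,0.06],[-0.06,0,0,0,0.06],[0,0,0,0,0.06]]'
python3 - <<'E'
from h import *
c=np.array([.5952,.0371]);ex=np.array([np.cos(.034),-np.sin(.034)]);ey=np.array([np.sin(.034),np.cos(.034)])
W=lambda x,y,z:np.r_[c+x*ex+y*ey,z]
im,K,T=cam("top");b=cv2.imread("pics/top0.png")
g=im.mean(2)
for p in [(.5954,.0985,.039),(.5942,.0425,.04),(.592,-.0222,.04)]:
    u,v=w2px(p,K,T).round().astype(int);print((u,v));print(g[v-12:v+13:2,u-12:u+13:2].astype(int))
print(delta(W(.085,-.058,.215)),arm.state()['position'])
E
```

```text
clock: 32.5
position: [0.5667, -0.1856, 0.2198]
eef_rot: [0.72, 0.693, -0.0, -0.001]
wrist_force: [0.9, 0.6, -1.0]
finger_gap: 0.0599
grasp_force: 0.0
(np.int64(194), np.int64(179))
[[ 78  81 100 107 105 100  85  82  77  75  77  80  74]
 [ 79  74  74  79  79  79  75  73  68  68  68  68  71]
 [ 79  74  69  78  72  59  47  50  53  64  66  69  70]
 [ 77  72  70  81  66  54  71  82  75  57  58  68  72]
 [ 76  68  64  58  62  95 109 120 124  98  52  60  67]
 [ 74  64  60  50  84 112 133 138 138 125  83  47  70]
 [ 74  66  62  47  96 127 141 137 134 130  93  42  70]
 [ 74  63  62  50  91 129 139 136 132 126  78  40  68]
 [ 74  61  69  70  71 120 135 136 127 102  45  36  71]
 [ 72  64  73  93  69  82 107 107  92  50  26  58  72]
 [ 68  62  74  99  98  77  54  44  37  37  53  68  81]
 [ 70  81  89  98 103  98  70  58  59  62  68  70  82]
 [ 77  99 105 110 106 104  90  86  74  75  79  89  98]]
(np.int64(220), np.int64(180))
[[ 80  75  74  79  79  76  76  77  77  79  81  82  82]
 [ 77  72  71  77  69  53  48  53  66  70  79  82  80]
 [ 80  70  68  62  35  25  29  29  36  49  64  77  79]
 [ 69 
[... 683 characters left out ...]
4]
 [ 74  77  73  54  31  26  26  26  27  47  66  74  70]
 [ 74  72  54  25  31  50  71  67  46  34  48  72  74]
 [ 74  64  35  30  71 102 116 113  92  63  38  59  75]
 [ 77  59  36  57 109 126 116 137 128  82  38  52  72]
 [ 70  61  40  89 154 139  96 149 152  93  44  51  72]
 [ 76  67  49  80 153 166 137 145 120  76  42  50  73]
 [ 66  71  54  50 107 137 131 125  93  55  35  56  69]
 [ 73  84  71  53  55  77  84  71  55  40  51  67  71]
 [ 90 102 100  86  56  38  41  42  35  46  68  77  70]
 [100 100 106 103  90  65  55  52  60  69  73  75  69]
 [110 113 104 113 111  85  74  68  75  75  72  70  71]]
(array([0.164 , 0.1053, 0.0049]), np.float64(-0.037)) [ 0.56692379 -0.18380269  0.21998854]
```

Loupe and tubes are confirmed seated. Now I'll straddle the lid, right of the hasp, and draw it forward.

```bash
python3 nudge.py '[[0.041,0.0265,0,0,0.06],[0.041,0.0265,0,0,0.06],[0.041,0.0265,0,0,0.06],[0.041,0.0265,0,0,0.06],[0,0,0,0,0.06],[0,0,0,0,0.06]]'
python3 - <<'E'
from h import *
c=np.array([.5952,.0371]);ex=np.array([np.cos(.034),-np.sin(.034)]);ey=np.array([np.sin(.034),np.cos(.034)])
print(delta(np.r_[c+.087*ex-.058*ey,.15]))
E
```

```text
clock: 33.3
position: [0.6783, -0.0213, 0.2205]
eef_rot: [0.719, 0.695, -0.0, -0.0]
wrist_force: [-0.7, -0.5, -0.8]
finger_gap: 0.06
grasp_force: 0.0
(array([-0.0025,  0.002 ,  0.0705]), np.float64(-0.033))
```

```bash
python3 nudge.py '[[-0.0025,0.002,0.03,0,0.06],[0,0,0.025,0,0.06],[0,0,0.015,0,0.06],[0,0,0,0,0.06]]'
python3 nudge.py '[[0,-0.02,0,0,0.06],[0,-0.02,0,0,0.06],[0,-0.02,0,0,0.06],[0,0,0,0,0.06]]'
```

```text
clock: 33.8
position: [0.6796, -0.0258, 0.1503]
eef_rot: [0.72, 0.694, -0.001, -0.001]
wrist_force: [-0.2, -0.0, 0.8]
finger_gap: 0.0599
grasp_force: 0.0
clock: 34.3
position: [0.6203, -0.0236, 0.1532]
eef_rot: [0.719, 0.695, 0.001, 0.001]
wrist_force: [0.1, 0.4, 0.5]
finger_gap: 0.0597
grasp_force: 0.0
```

```bash
python3 nudge.py '[[0,-0.018,0.001,0,0.06],[0,-0.017,0.002,0,0.06],[0,-0.018,0.010,0,0.06],[0,-0.015,0.012,0,0.06],[0,0,0,0,0.06]]'
python3 nudge.py '[[0,-0.013,0.016,0,0.06],[0,-0.009,0.018,0,0.06],[0,0,0,0,0.06]]'
python3 nudge.py '[[0,-0.005,0.014,0,0.06],[0,-0.002,0.010,0,0.06],[0,0,0,0,0.06]]'
```

```text
clock: 34.92
position: [0.5524, -0.0211, 0.1261]
eef_rot: [0.719, 0.695, -0.0, -0.0]
wrist_force: [0.7, 0.1, -0.6]
finger_gap: 0.06
grasp_force: 0.0
clock: 35.3
position: [0.5306, -0.0204, 0.0916]
eef_rot: [0.719, 0.695, -0.0, -0.0]
wrist_force: [-0.4, 0.5, -0.6]
finger_gap: 0.0598
grasp_force: 0.0
clock: 35.67
position: [0.523, -0.0201, 0.067]
eef_rot: [0.719, 0.695, -0.001, -0.001]
wrist_force: [1.0, -0.3, -0.7]
finger_gap: 0.0602
grasp_force: 0.0
```

```bash
python3 nudge.py '[[0,0,0.005,0,0.06],[0,0,0.005,0,0.06],[0,0,0,0,0.06]]';python3 nudge.py '[[0,0,0.005,0,0.06],[0,0,0,0,0.06]]'
```

```text
clock: 36.05
position: [0.524, -0.0201, 0.0605]
eef_rot: [0.719, 0.695, 0.001, 0.001]
wrist_force: [-10.0, 0.4, 22.1]
finger_gap: 0.0599
grasp_force: 10.8
clock: 36.3
position: [0.5244, -0.0201, 0.0599]
eef_rot: [0.719, 0.695, 0.002, 0.002]
wrist_force: [-27.7, -0.0, 55.2]
finger_gap: 0.0602
grasp_force: 27.9
```

```bash
python3 nudge.py '[[0,0,-0.04,0,0.06],[0,-0.03,-0.04,0,0.06],[-0.06,-0.03,-0.04,0,0.05],[-0.06,0,0,0,0.05],[0,0,0,0,0.05]]'
python3 - <<'E'
from h import *
im,K,T=cam("top")
s=np.s_[245:302,155:190]
a=im[s].astype(int); m=(a[...,2]-a[...,0])<40
for r,row in zip(m,im[s]): print(''.join('#' if x else '.' for x in r))
ys,xs=np.nonzero(m);print(arm.state()['joint_pos'].round(2),arm.state()['position'])
c=np.array([.5952,.0371]);ex=np.array([np.cos(.034),-np.sin(.034)]);ey=np.array([np.sin(.034),np.cos(.034)])
W=lambda x,y,z:np.r_[c+x*ex+y*ey,z]
# closed lid front edge / eye: hue-less profile
for y in(.05,-.05):
    print([int(im[tuple(w2px(W(x,y,.052),K,T)[::-1].round().astype(int))].mean()) for x in np.arange(-.08,.07,.01)])
E
```

```text
clock: 36.92
position: [0.4655, -0.1293, 0.1654]
eef_rot: [0.721, 0.693, 0.0, 0.001]
wrist_force: [-0.4, 0.7, 1.3]
finger_gap: 0.0499
grasp_force: 0.0
...................................
...................................
...................................
...................................
...................................
...................................
...................................
...................................
...................................
...................................
...................................
..................###..............
................#######............
...............#########...........
..............##########...........
.............#####..#####..........
.............####.....###..........
.............###......####.........
.............###......####.........
.............####....#####.........
.............####...#####..........
.............############..........
..............##########...........
.............###########...........
.............##########............
.............####..####............
.............
[... 635 characters left out ...]
..........####.....####............
..........####......###............
..........####......##.............
..........###......................
.........####......................
.........####......................
..........###......................
...................................
...................................
...................................
...................................
...................................
#..................................
[-0.27 -0.09 -0.16  1.5   0.    1.34] [ 0.46552569 -0.12769036  0.16496723]
[61, 60, 108, 191, 186, 190, 203, 207, 189, 197, 202, 203, 188, 192, 123, 119]
[70, 60, 110, 192, 205, 189, 190, 197, 202, 202, 191, 193, 200, 195, 119, 90]
```

The numbers show the lid closed flat. Clip loop centre is at pixel (174,262) with yaw about 2.985. I'll translate there and turn j6 the long way, so the half turn afterwards stays in range.

```bash
python3 nudge.py '[[0.055,-0.008,0,0,0.05],[0.055,-0.008,0,0,0.05],[0.055,-0.008,0,0,0.05],[0.055,-0.008,0,0,0.05],[0.055,-0.008,0,0,0.05],[0,0,0,-0.18,0.05],[0,0,0,-0.18,0.05],[0,0,0,-0.18,0.05],[0,0,0,-0.18,0.05],[0,0,0,-0.18,0.05],[0,0,0,-0.18,0.05],[0,0,0,-0.18,0.05]]'
python3 nudge.py '[[0,0,0,-0.18,0.05],[0,0,0,-0.18,0.05],[0,0,0,-0.18,0.05],[0,0,0,-0.18,0.05],[0,0,0,-0.18,0.05],[0,0,0,-0.18,0.05],[0,0,0,-0.18,0.05],[0,0,0,-0.18,0.05],[0,0,0,-0.18,0.05],[0,0,0,-0.18,0.05],[0,0,0,-0.18,0.05],[0,0,0,-0.18,0.05]]'
python3 nudge.py '[[0,0,0,-0.18,0.05],[0,0,0,-0.18,0.05],[0,0,0,-0.18,0.05],[0,0,0,-0.18,0.05],[0,0,0,-0.18,0.05],[0,0,0,-0.18,0.05],[0,0,0,0,0.05]]'
python3 - <<'E'
from h import *
im,K,T=cam("top")
p=px2w(174,262,.003,K,T);print(p,delta([*p[:2],.08]),arm.state()['joint_pos'].round(2))
E
```

```text
clock: 38.48
position: [0.4349, 0.1511, 0.1645]
eef_rot: [0.168, 0.986, -0.0, -0.0]
wrist_force: [-0.4, 0.0, 0.2]
finger_gap: 0.0497
grasp_force: 0.0
clock: 39.98
position: [0.4349, 0.1511, 0.1646]
eef_rot: [0.79, -0.613, -0.0, 0.0]
wrist_force: [-0.3, 0.3, 0.2]
finger_gap: 0.0503
grasp_force: 0.0
clock: 40.85
position: [0.435, 0.151, 0.1646]
eef_rot: [0.992, -0.123, -0.0, 0.0]
wrist_force: [-0.4, 0.5, -0.0]
finger_gap: 0.0501
grasp_force: 0.0
[0.41885134 0.14614006 0.003     ] (array([-0.0145,  0.0085,  0.0847]), np.float64(-1.821)) [ 0.33 -0.14 -0.2   1.51  0.   -2.56]
```

```bash
python3 nudge.py '[[0,0,0.04,-0.094,0.045],[-0.0137,0.0097,0.04,0,0.045],[0,0,0,0,0.045],[0,0,0,0,0.045]]' 60
python3 -c "
from h import *
print(delta([.4188,.1461,.0155]))"
```

```text
clock: 41.4
position: [0.4214, 0.1432, 0.0867]
eef_rot: [0.997, -0.077, 0.001, -0.0]
wrist_force: [-1.1, -0.4, 0.8]
finger_gap: 0.0452
grasp_force: 0.0
(array([-0.0031, -0.0024,  0.0712]), np.float64(-1.726))
```

```bash
python3 nudge.py '[[-0.0031,-0.0024,0.03,0,0.045],[0,0,0.03,0,0.045],[0,0,0.011,0,0.045],[0,0,0,0,0.045],[0,0,0,0,0.045]]' 60
python3 nudge.py '[[0,0,0,0,0.02],[0,0,0,0,0.02],[0,0,0,0,0.02],[0,0,0,0,0.02]]'
```

```text
clock: 42.02
position: [0.4187, 0.1458, 0.0155]
eef_rot: [0.997, -0.077, 0.001, -0.0]
wrist_force: [-0.3, -0.4, -0.9]
finger_gap: 0.0446
grasp_force: 0.0
clock: 42.52
position: [0.4185, 0.1457, 0.0153]
eef_rot: [0.997, -0.077, 0.001, -0.0]
wrist_force: [0.1, 0.1, 6.4]
finger_gap: 0.0221
grasp_force: 58.5
```

```bash
python3 nudge.py '[[0,0,-0.03,0,0.02],[0,0,-0.05,0,0.02],[0,0,-0.05,0,0.02],[0,0,0,0,0.02]]'
python3 - <<'E'
from h import *
im,K,T=cam("top")
p=arm.state()['position'];print(p)
u,v=w2px([p[0],p[1],p[2]-.012],K,T).round().astype(int);print(u,v)
a=im[v-14:v+56,u-30:u+30].astype(int);m=(a[...,2]-a[...,0])<40
for r in m[:,:]: print(''.join('#' if x else '.' for x in r))
E
```

```text
clock: 43.02
position: [0.4195, 0.1461, 0.1482]
eef_rot: [0.997, -0.077, 0.003, -0.001]
wrist_force: [0.1, -0.0, -0.6]
finger_gap: 0.0224
grasp_force: 59.0
[0.41864709 0.14579061 0.14583292]
159 265
############################................................
#############################...............................
##############################..............................
##############################..............................
###############################.............................
###############################.............................
################################............................
##################################..........................
#####################################.......................
########################################....................
##########################################..................
################################################............
###################################################.........
######################################################......
###############################################
[... 2668 characters left out ...]
#############################
############################################################
############################################################
############################################################
############################################################
############################################################
############################################################
############################################################
############################################################
############################################################
############################################################
############################################################
```

The clip is held, with its legs toward the robot. Turning it by the half turn.

```bash
python3 nudge.py '[[0,0,0,0.1776,0.02],[0,0,0,0.1776,0.02],[0,0,0,0.1776,0.02],[0,0,0,0.1776,0.02],[0,0,0,0.1776,0.02],[0,0,0,0.1776,0.02],[0,0,0,0.1776,0.02],[0,0,0,0.1776,0.02],[0,0,0,0.1776,0.02]]'
python3 nudge.py '[[0,0,0,0.1776,0.02],[0,0,0,0.1776,0.02],[0,0,0,0.1776,0.02],[0,0,0,0.1776,0.02],[0,0,0,0.1776,0.02],[0,0,0,0.1776,0.02],[0,0,0,0.1776,0.02],[0,0,0,0.1776,0.02],[0,0,0,0,0.02]]'
python3 - <<'E'
from h import *
c=np.array([.5952,.0371]);ex=np.array([np.cos(.034),-np.sin(.034)]);ey=np.array([np.sin(.034),np.cos(.034)])
print(delta(np.r_[c-.178*ex+.007*ey,.1]),arm.state()['joint_pos'].round(2))
E
```

```text
clock: 44.2
position: [0.4171, 0.1452, 0.1426]
eef_rot: [-0.638, 0.77, 0.0, -0.001]
wrist_force: [0.8, 0.3, -0.1]
finger_gap: 0.0224
grasp_force: 59.0
clock: 45.32
position: [0.4172, 0.1453, 0.1428]
eef_rot: [0.015, 1.0, -0.0, -0.001]
wrist_force: [-1.0, 0.7, -0.7]
finger_gap: 0.0225
grasp_force: 59.0
(array([-0.0033, -0.0951,  0.0428]), np.float64(1.541)) [ 0.34 -0.19 -0.28  1.47  0.    0.36]
```

```bash
python3 nudge.py '[[-0.0016,-0.0476,0.015,0,0.02],[-0.0016,-0.0476,0.013,0,0.02],[0,0,0,0,0.02],[0,0,0,0,0.02]]'
python3 - <<'E'
from h import *
c=np.array([.5952,.0371]);ex=np.array([np.cos(.034),-np.sin(.034)]);ey=np.array([np.sin(.034),np.cos(.034)])
W=lambda x,y,z:np.r_[c+x*ex+y*ey,z]
p=arm.state()['position'];d=p[:2]-c;x0,y0=d@ex,d@ey;print("tcp case",x0,y0,p[2],delta(p)[1])
for n in("scene","top"):
    im,K,T=cam(n)
    q=[w2px(W(x0+x,y0+y,p[2]-.0123),K,T).round(1) for x,y in((0,0),(.073,-.007),(.03,-.007),(.058,.013))];print(n,q)
    t=q[1].round().astype(int);u,v=t
    a=im[v-20:v+24,u-32:u+24].astype(int);m=(a[...,2]-a[...,0])<45
    for r in m: print(''.join('#' if x else '.' for x in r))
    cv2.imwrite(f"pics/c_{n}.png",im)
E
```

```text
clock: 45.82
position: [0.4178, 0.0503, 0.1158]
eef_rot: [0.015, 1.0, 0.0, -0.0]
wrist_force: [-0.4, -0.3, -1.2]
finger_gap: 0.0223
grasp_force: 59.1
tcp case -0.17770328832972035 0.007169464809708052 0.11575810086113368 1.542
scene [array([210.6, 223. ]), array([235. , 210.7]), array([222.3, 218.4]), array([224.2, 210.7])]
################################................#####...
###############################...........##...######...
###############################........#############....
##############################.......################...
##############################.....###################..
#############################.....######################
#############################...########################
########################################################
########################################################
########################################################
########################################################
###########..###########################################
###########..###########################################
###########..####################
[... 3638 characters left out ...]
................
###################################.....................
###################################.....................
###################################.....................
###################################.....................
###################################.....................
###################################.....................
##################################......................
###################################.....................
###################################.....................
##################################......................
##################################......................
##################################......................
```

```bash
python3 - <<'E'
from h import *
c=np.array([.5952,.0371]);ex=np.array([np.cos(.034),-np.sin(.034)]);ey=np.array([np.sin(.034),np.cos(.034)])
W=lambda x,y,z:np.r_[c+x*ex+y*ey,z]
for n in("scene","top"):
    im,K,T=cam(n)
    print(n,"hasp L,R mid front",[w2px(W(-.092,y,.05),K,T).round(1) for y in(.021,-.021)],"eye",w2px(W(-.078,0,.06),K,T).round(1),"eye top",w2px(W(-.078,0,.073),K,T).round(1))
    if n=="scene":
        print("tip if droop 5mm",w2px(W(-.1047,0,.0985),K,T))
        g=im.mean(2)
        print("     "+' '.join(f"{u:3d}" for u in range(212,262,2)))
        for v in range(202,240): print(v,' '.join(f"{int(x):3d}" for x in g[v,212:262:2]))
E
```

```text
scene hasp L,R mid front [array([232.8, 225. ]), array([246.1, 230.6])] eye [243.  221.8] eye top [242.9 217.2]
tip if droop 5mm [235.12325224 212.57640092]
     212 214 216 218 220 222 224 226 228 230 232 234 236 238 240 242 244 246 248 250 252 254 256 258 260
202  37  92  60  41  41  42  39  36  49 161 198 199 199 199 199 198 198 205 226 244 233 206 196 196 196
203  38 103  65  40  41  41  37  36  73 179 198 197 199 199 197 198 205 226 242 240 213 197 196 196 196
204  39  99  63  41  41  40  39  39 101 191 198 197 198 198 198 199 224 242 239 221 199 197 198 198 196
205  40  71  51  42  41  41  42  41 134 197 199 197 199 198 200 215 240 241 217 203 198 198 198 198 197
206  39  46  43  39  41  40  42  51 160 198 199 199 198 200 216 237 244 227 201 199 198 198 199 199 198
207  42  39  41  41  40  40  41  77 177 197 197 197 197 207 237 242 233 210 199 199 199 199 199 198 198
208  41  37  42  41  40  40  64 122 189 196 197 197 202 225 243 225 210 200 199 199 200 199 198 197 197
209  41  38  41  41  39  66 120 166 195 195 197 195 219 241 240 204 198 200 199 198 198 199 199 198 198
210  4
[... 2523 characters left out ...]
87  88  88  87  85  88  97 120 147 128 106 105  99 139 123 104 104 103
235 150 153 145 123  92  82  85  87  87  88  85  85  84  90  97 112 106 100 105 102 120 110 103 104 104
236 155 155 143 128 115  95  85  87  87  86  84  83  85  89  89  95  99 100 103 104 106 104 102 104 104
237 156 148 136 132 129 117  95  87  85  83  82  87  88  88  87  90  96 100 103 106 103 105 103 104 104
238 149 137 136 137 132 127 120  95  82  79  86  94  91  88  88  91  91  94  99 104 102 105 104 104 104
239 137 134 139 136 133 136 133 114  92  89  93  95  93  93  92  94  89  84  90  98 101 101 104 103 103
top hasp L,R mid front [array([210.6, 221.7]), array([230.6, 222.4])] eye [220.3 215.1] eye top [219.6 214.6]
```

```bash
python3 - <<'E'
from h import *
im=cv2.imread("pics/c_top.png");g=im.mean(2).astype(int)
print("    "+' '.join(f"{u:3d}" for u in range(204,236)))
for v in range(206,250): print(v,' '.join(f"{x:3d}" for x in g[v,204:236]))
E
```

```text
204 205 206 207 208 209 210 211 212 213 214 215 216 217 218 219 220 221 222 223 224 225 226 227 228 229 230 231 232 233 234 235
206 125 126 128 134 137 146 149 154 161 162 161 156 158 158 159 155 156 156 158 158 157 158 153 155 155 153 155 151 151 149 151 150
207  94  96  99 116 127 141 158 173 185 187 184 182 182 182 183 177 173 170 170 174 171 167 162 159 162 158 147 143 138 138 138 139
208  75  81  92 110 132 148 174 201 210 212 212 211 212 210 209 205 200 199 198 196 197 191 188 184 184 175 155 138 134 134 125 121
209  71  79  94 115 140 155 184 211 219 220 219 219 218 218 219 218 216 215 214 215 214 215 212 211 210 194 168 148 142 138 129 107
210  71  74  93 115 135 155 182 207 217 217 216 216 216 216 218 217 216 218 219 219 218 220 219 218 215 205 175 156 152 143 132 108
211  72  73  86 105 125 147 179 206 208 206 202 200 204 206 207 211 213 213 213 215 215 216 215 216 215 201 173 154 149 144 130 105
212  71  73  77  86 102 131 173 201 197 184 175 176 176 179 184 182 187 185 188 190 193 192 198 206 214 199 166 141 134 125 116 101
213  69  73  75  74  90 129 176 201 190 171 158 
[... 4135 characters left out ...]
 114 113 110 113 115 108 102  95  92  92
245  42  43  41  40  41  43  46  66  79  89  93  96  95 105 109 106 108 106 111 117 120 118 114 113 112 112 115 112  99  96  91  94
246  46  48  46  42  44  38  45  60  69  81  89  93  97 110 113 110 107 106 110 118 119 118 112 110 112 112 111 108 100  94  91  94
247  46  48  47  45  44  36  42  45  60  73  81  92 107 124 123 110 102 107 110 115 118 115 112 110 111 112 114 110 100  94  93  93
248  45  44  45  40  43  43  45  40  49  63  69  88 109 129 126 113 102 105 111 120 117 116 113 110 113 115 112 105  98  92  94  95
249  46  50  50  45  41  47  43  40  44  48  63  76  98 121 119 110 103 106 112 116 115 114 107 111 110 114 114 102  98  93  95  94
```

From the numbers, the leg tip is at u=218.3 against an eye centre of 219.6, about 4 mm to the right once height is allowed for, with no visible droop. Correcting and lowering to eye height.

```bash
python3 nudge.py '[[0,0.0042,0.0235,0,0.02],[0,0,0.02,0,0.02],[0,0,0,0,0.02],[0,0,0,0,0.02]]' 60
python3 - <<'E'
from h import *
c=np.array([.5952,.0371]);ex=np.array([np.cos(.034),-np.sin(.034)]);ey=np.array([np.sin(.034),np.cos(.034)])
p=arm.state()['position'];d=p[:2]-c;print("tcp case",d@ex,d@ey,p[2])
im,K,T=cam("top");g=im.mean(2).astype(int)
print("    "+' '.join(f"{u:3d}" for u in range(204,236)))
for v in range(212,240,2): print(v,' '.join(f"{x:3d}" for x in g[v,204:236]))
im,K,T=cam("scene");g=im.mean(2)
print("     "+' '.join(f"{u:3d}" for u in range(222,254)))
for v in range(210,236): print(v,' '.join(f"{int(x):3d}" for x in g[v,222:254]))
E
```

```text
clock: 46.52
position: [0.4184, 0.0548, 0.0733]
eef_rot: [0.015, 1.0, 0.0, 0.0]
wrist_force: [-0.4, 0.3, -0.5]
finger_gap: 0.0223
grasp_force: 59.1
tcp case -0.17730679683331896 0.011658932445083918 0.07328931171371407
    204 205 206 207 208 209 210 211 212 213 214 215 216 217 218 219 220 221 222 223 224 225 226 227 228 229 230 231 232 233 234 235
212  70  73  79  86 100 133 177 202 196 184 173 176 178 178 180 183 185 189 189 189 191 194 196 208 214 200 167 142 131 128 116 100
214  70  71  67  70  91 133 177 198 184 161 150 150 154 155 153 145 136 132 123 122 127 142 162 188 207 196 152 104  84  81  80  76
216  72  73  65  70  90 134 174 192 183 164 143 131 137 139 136 133 122 112 111 107 121 146 174 198 211 192 146  98  79  80  83  76
218  74  71  66  72  96 144 186 196 183 169 154 152 166 180 171 147 130 117 123 136 165 196 204 200 194 179 136  95  78  79  83  77
220  76  71  69  72 102 157 202 212 200 191 185 187 192 196 195 180 160 148 143 148 157 166 168 165 160 145 111  83  75  79  82  73
222  78  71  67  71  89 135 171 185 186 184 185 182 180 178 171 160 140 136 133 135 139 1
[... 3963 characters left out ...]
 211 202 188 176 168 170 173 174 172 162
231 155 168 167 145 123 104  91  87  89  94 101 113 130 161 196 211 193 171 161 160 183 227 241 240 212 170 156 153 151 161 176 172
232 166 153 133 111  97  87  85  85  88  89  92  96 103 114 128 145 160 166 173 177 188 216 233 223 176 143 140 131 115 126 151 156
233 139 117 100  90  86  87  86  88  88  87  87  89  91  93  97 109 122 137 155 169 178 180 178 155 126 114 116 115 100 109 139 147
234 104  92  84  85  86  88  88  87  87  87  87  86  85  85  87  91  97 106 121 135 145 141 127 113 105 104 105 106  98 111 139 142
235  87  84  84  86  86  86  88  87  87  86  85  85  84  84  83  86  88  94  97 104 111 112 104 101  99 103 103 102 101 107 119 120
```

The leg's line extends to the eye's centre in both views. Pushing in.

```bash
python3 nudge.py '[[-0.012,0,0.0007,0,0.02],[-0.012,0,0,0,0.02],[-0.01,0,0,0,0.02],[0,0,0,0,0.02]]'
python3 nudge.py '[[-0.008,0,0,0,0.02],[-0.006,0,0,0,0.02],[0,0,0,0,0.02]]'
```

```text
clock: 47.12
position: [0.4527, 0.0532, 0.0715]
eef_rot: [0.016, 1.0, -0.0, -0.0]
wrist_force: [-0.8, -0.1, -0.0]
finger_gap: 0.0218
grasp_force: 59.1
clock: 47.5
position: [0.4664, 0.0531, 0.0717]
eef_rot: [0.015, 1.0, 0.0, 0.0]
wrist_force: [-0.1, 1.5, -0.8]
finger_gap: 0.0221
grasp_force: 59.1
```

```bash
python3 nudge.py '[[-0.006,0,0,0,0.02],[-0.006,0,0,0,0.02],[0,0,0,0,0.02]]'
python3 nudge.py '[[-0.006,0,0,0,0.02],[-0.005,0,0,0,0.02],[0,0,0,0,0.02]]'
```

```text
clock: 47.88
position: [0.4789, 0.053, 0.0719]
eef_rot: [0.015, 1.0, 0.0, 0.001]
wrist_force: [2.7, 5.1, -0.5]
finger_gap: 0.0224
grasp_force: 59.1
clock: 48.25
position: [0.49, 0.0525, 0.072]
eef_rot: [0.015, 1.0, 0.0, 0.001]
wrist_force: [3.5, 4.3, -1.1]
finger_gap: 0.0224
grasp_force: 59.0
```

```bash
python3 nudge.py '[[-0.004,0,0,0,0.02],[0,0,0,0,0.02]]'
python3 nudge.py '[[-0.003,0,0,0,0.02],[0,0,0,0,0.02]]'
```

```text
clock: 48.5
position: [0.4936, 0.0523, 0.0719]
eef_rot: [0.015, 1.0, 0.0, 0.001]
wrist_force: [2.0, 4.0, -0.9]
finger_gap: 0.0221
grasp_force: 59.1
clock: 48.75
position: [0.4962, 0.0523, 0.0718]
eef_rot: [0.015, 1.0, 0.0, 0.0]
wrist_force: [1.4, 5.5, 0.0]
finger_gap: 0.0222
grasp_force: 59.0
```

```bash
python3 nudge.py '[[-0.002,0.001,0,0,0.02],[0,0,0,0,0.02]]'
python3 nudge.py '[[-0.002,0.001,0,0,0.02],[0,0,0,0,0.02]]'
python3 nudge.py '[[-0.002,0,0,0,0.02],[0,0,0,0,0.02]]'
```

```text
clock: 49.0
position: [0.4979, 0.0529, 0.0717]
eef_rot: [0.016, 1.0, -0.0, -0.0]
wrist_force: [-1.4, 3.6, -0.6]
finger_gap: 0.0222
grasp_force: 59.1
clock: 49.25
position: [0.4984, 0.0532, 0.0711]
eef_rot: [0.016, 1.0, -0.001, -0.002]
wrist_force: [-9.1, -0.4, 1.4]
finger_gap: 0.0222
grasp_force: 59.3
clock: 49.5
position: [0.4987, 0.0532, 0.0705]
eef_rot: [0.016, 1.0, -0.001, -0.004]
wrist_force: [-15.4, -0.2, 2.7]
finger_gap: 0.0222
grasp_force: 59.4
```

Home stop reached at -15 N. Releasing, retreating and looking.

```bash
python3 nudge.py '[[0.002,0,0,0,0.04],[0,0,0,0,0.04],[0,0,0,0,0.045],[0,0,-0.03,0,0.045],[0,0,-0.05,0,0.05],[0.03,0,-0.05,0,0.05],[0.05,0.02,0,0,0.05],[0,-0.06,0,0,0.05],[0,-0.06,0,0,0.05],[0,-0.06,0,0,0.05],[0,-0.06,0,0,0.05],[0,0,0,0,0.05]]'
python3 - <<'E'
from h import *
im,_,_=cam("top");im2,_,_=cam("scene")
a=cv2.resize(im[150:250,170:270],(400,400),interpolation=cv2.INTER_CUBIC)
b=cv2.resize(im2[190:265,200:275],(400,400),interpolation=cv2.INTER_CUBIC)
s=cv2.resize(im2,(267,200));t=cv2.resize(im,(267,200));z=np.zeros((200,266,3),np.uint8)
cv2.imwrite("pics/end.png",np.vstack([np.hstack([a,b]),np.hstack([s,t,z])]))
E
```

```text
clock: 51.0
position: [0.4128, -0.1671, 0.2017]
eef_rot: [0.018, 1.0, -0.0, 0.0]
wrist_force: [0.3, 0.4, -0.0]
finger_gap: 0.0499
grasp_force: 0.0
```

View pics/end.png

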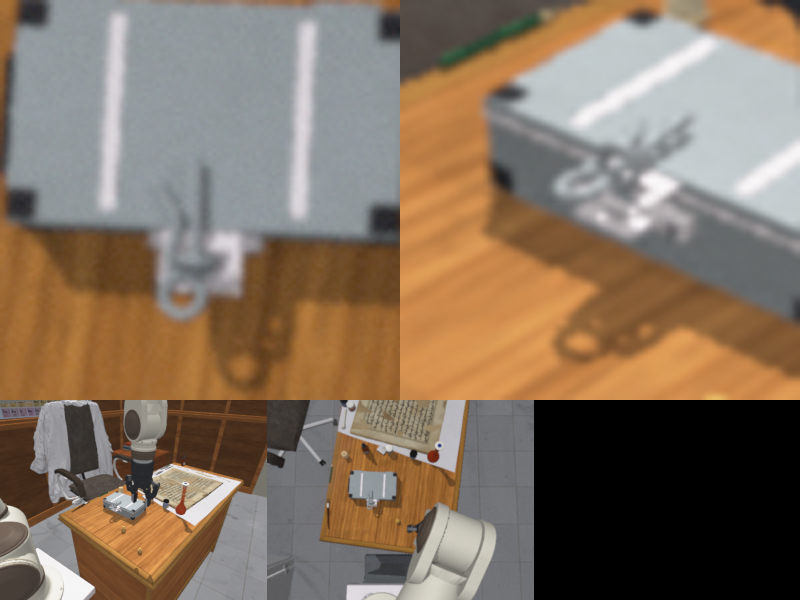

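The picture shows the lid flat. The straight leg runs through the eye, the bent leg is over its left side, and the loop sits against the eye at (182,300). Handing in.

```bash
python3 -c "
from plant import arm
print(arm.finish_job())"
```

```text
the job is handed in; nothing more can be done
None
```

The job is handed in: all four tubes are on the posts, the loupe stands in its pocket, the lid is closed and the R-clip is pushed home through the eye. The flask, jar and brass weight were left alone. The run took 51 s of the 208 s allowed, and no verdict was returned at hand-in.

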